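Wedge the rocking test box

ROBOT

A 6-joint arm with a two-finger parallel gripper is mounted at the origin on the work surface. World frame = base frame: x ahead of the robot, y to its left, z up, the work surface at z = 0. Lengths are in m, angles in rad, forces in N, time in s.
With the tool pointing down it reaches from about 0.35 to 0.85 m from the base axis. Payload 8.1 kg.
Tool frame: the origin (TCP) lies at the very end of the fingers, on their centre line; the grasp point (between the pads) lies env.pinch_z behind it (env.pinch_z is the distance from the TCP to the grasp point, in m); z points along the fingers, y is the direction in which the jaws open and shut (so a half turn about z gives the same grasp; the last joint's range is limited). The gripper opens to 85 mm and grips with 20 to 120 N. Pads are 22 mm wide; open, the fingers measure 114 mm over their backs; the gripper's body (76 mm by 85 mm) begins 54 mm behind the grasp point. The pads swing forward as they close: fully open they stand 13 mm farther back than shut.
Start: joints at [-1.322, 0.13, 1.488, -0, 1.523, -0.085], TCP at [0.197, -0.567, 0.231] pointing down, gripper open.
Joint ranges: [-2.96, 2.96], [-0.89, 2.26], [0.02, 2.5], [-1.34, 4.48], [0, 2.73], [-2.66, 2.66]. Speed limits (rad/s): [2.39, 2.39, 2.79, 3.14, 3.14, 3.14].

INTERFACE

Orientations are given as a unit quaternion [w, x, y, z].
In Python, from workcell import env, read_camera, camera_model gives the robot as it stands.
- The arm moves only by the tool carry_out, never from a script. Its argument "deltas" is a list of rows, each a list of 4 numbers: the shift along the tool's x, y, z in cm, then the turn about the tool's z in rad. In form: [[x, y, z, turn], ...]. A call has 1 to 8 rows; each row shifts and turns the commanded pose from where the row before left it, along the tool's axes as they then stand; what a row does not reach is not made up. A row lasts 1/8 s, in which the tool goes at most 62.5 mm and 10.7 degrees, less where a joint would pass 70% of its speed; a pose out of reach is approached as far as the arm can. A call with a gripper value outside its range is refused whole. "grip" is the finger opening in cm, from 0 to 8.54, set as the call begins (left out, the last holds). The fingers move at their own pace and stop on an object; "squeeze" is the grip in N (left out, the last holds). Time passes only in rows, so rows that do not move let the fingers close. It gives the time, the measured TCP pose, the force and the opening at its end, in the units of the state.
- env.observe(): the state, without advancing time (a new reading comes with each control period).
- read_camera(name): name is "scene" or "top"; returns the picture (400x640x3 uint8, red, green, blue); there is no depth.
- camera_model(name): a dict with "camera_matrix" (3x3 intrinsics, pixels), "extrinsics" (4x4, takes a point from world to camera coordinates). Camera axes: x right, y down, z forward; pixel columns grow to the right and rows downward; lengths in m; the calibration is good to about 2 mm. A picture is of the moment at which its call begins. camera_model takes no time and is no camera call.
- env.finish_job(): hands the job in, once; it reports no verdict.
The state is a dict: "t": time; "joint_pos": joint angles; "qvel": joint speeds; "effort": joint torques, N m; "eef_pos": TCP position; "eef_rot": TCP orientation; "ft_force": force on the tool from outside, world axes, zero at the start; "moment": the same for the moment, N m; "opening": opening from 0.0 (shut) to 1.0 (fully open).
Only numpy, scipy, OpenCV 4.12 (cv2) and the standard library are available. Lean on these libraries where they do the work, as an engineer would, in place of code of your own. Each camera call takes 0.05 s, during which the arm holds its last target. There are 200 camera calls.

TASK

The small white test box rocks because the rubber foot under one corner, the one beside which the orange wedge lies, has come off. Press down on its top above that corner to feel it rock, then push the orange wedge along the bench, thin end first, under that corner from the side where it lies, just far enough that the box stands level and no longer rocks. Press firmly on the same corner again to check that it stays put, then move clear; only push and press - do not pick up or carry anything, do not shove the box out of place, and leave the screwdriver, the screw jar and the board tray alone.

Things in the scene. Friction and masses are not known exactly. Their poses are not given: they have to be found in the camera images.
- test_box: White box, 220 (x) by 180 (y) mm, underside 12 mm and top 80 mm above the bench, about 1.6 kg. Origin on the bench under its centre, z up. Rubber feet 22 mm across, 12 mm tall, at (-90,-70), (90,-70), (90,70) mm; the one at (-90,70) is missing. Left alone it stands level on three feet. Black carrying handle on top, along y at x = 20 mm, up to 109 mm high.
- loose_corner (a point): Point on the smooth painted top face of the box straight above the missing foot, (-90, 70, 80) mm in the box frame: the place to press. About 2 to 5 N here tips the unwedged box by 0.09 rad, until the corner meets the bench (about 10 mm drop here); it falls back level when let go. Axes as the box.
- wedge: Loose orange rubber wedge, 120 (x) by 45 (y) mm, 120 g; top slopes evenly from 21 mm high at the thick end (x = -60) to 3 mm at the thin end (x = 60 mm). Origin at the centre of its underside. Lies flat outside the box's +y side, thin end towards the box by the footless corner. Its top meets the level box's rounded lower rim once the thin end is about 63 mm in under the side.
- wedge_tip (a point): Middle of the wedge's thin end, at bench height; axes as the wedge.
- wedge_back (a point): Middle of the upright back face (45 mm wide, about 20 mm high) at the wedge's thick end, 10 mm above the bench: the place to push, towards the wedge's +x. Axes as the wedge.
- screwdriver: Bystander: screwdriver lying on the bench, 200 mm long. Leave alone.
- screw_jar: Bystander: clear jar with blue cap, 52 mm diameter, 65 mm tall; origin under its centre. Leave alone.
- board_tray: Bystander: black tray of green circuit boards, 120 x 160 x 20 mm; origin under its centre. Leave alone.
Things that resemble listed ones, but are neither listed nor needed, are in the scene too. Several things look just like the wedge: the one meant starts farthest to the robot's left.

How it is judged:
By the outcome, as a careful person would: the job done as asked, in the order asked, and still so for the second after the job is handed in, with the robot touching nothing.
It also fails if it takes over 61 s, if anything falls off the work surface, if the arm or the gripper's body presses on something with over 40 N, if the wrist force passes 120 N, or if a joint passes its speed limit or range.

## Working session

There is one attempt and no reset: what is moved stays moved. The work goes in short steps, Python scripts to look and compute and a tool call to move; the robot and the scene stay as the last step left them, time stands still between calls to the robot, and variables do not carry over. Pictures are saved under pics/ and viewed, about 8 in all and at most 12, crops included, and the job is handed in when it is done.

Besides the shell and the picture viewer there is one more tool, called as name(argument=value, ...) on one line, values as JSON. carry_out: Moves the arm, as the interface text tells. Its arguments: {"type":"object","properties":{"deltas":{"type":"array"},"grip":{"type":"number"},"squeeze":{"type":"number"}},"required":["deltas"]}

```bash
mkdir -p pics; ls; python3 - <<'E'
from workcell import env, read_camera, camera_model
import cv2
for n in ("scene","top"):
    cv2.imwrite(f"pics/{n}0.png", read_camera(n)[:,:,::-1]); m=camera_model(n); print(n,m["camera_matrix"],m["extrinsics"])
print(env.observe(), env.pinch_z)
E
```

```text
pics
scene [[393.92852038   0.         317.72312064]
 [  0.         393.92852038 197.12787547]
 [  0.           0.           1.        ]] [[ 0.78337897  0.62153344  0.00368464 -0.42942893]
 [ 0.49244227 -0.61703395 -0.6138157  -0.21357328]
 [-0.37923343  0.48266478 -0.78944076  1.36685168]
 [ 0.          0.          0.          1.        ]]
top [[460.85684939   0.         321.81819652]
 [  0.         460.85684939 201.14091579]
 [  0.           0.           1.        ]] [[-0.00435186 -0.9999575   0.00812752 -0.00634563]
 [-0.99414052  0.00344841 -0.10804047  0.56223241]
 [ 0.10800785 -0.00855007 -0.99411327  1.54443577]
 [ 0.          0.          0.          1.        ]]
{'t': 0.1, 'joint_pos': array([-1.32242452e+00,  1.31101805e-01,  1.48919166e+00,  2.56170544e-05,
        1.52301184e+00, -8.53899635e-02]), 'qvel': array([-1.44215170e-03, -1.37388050e-03, -2.68007420e-03,  1.78763806e-03,
        7.26415207e-05,  4.58569507e-04]), 'effort': array([ 8.76051527e-04, -5.70953214e+01, -5.01941264e+01, -2.66668667e-04,
        8.09808058e-03, -3.12031318e-05]), 'eef_pos': array([ 0.19647003, -0.56638347,  0.230328  ]), 'eef_rot': array([-8.54524933e-04,  9.86107413e-01,  1.66106702e-01, -5.69546044e-05]), 'ft_force': array([ 0.35415932, -0.29587542, -0.41714577]), 'moment': array([-0.02023634,  0.01422997,  0.00351979]), 'opening': 0.9994330692456614} 0.0187
```

View pics/scene0.png

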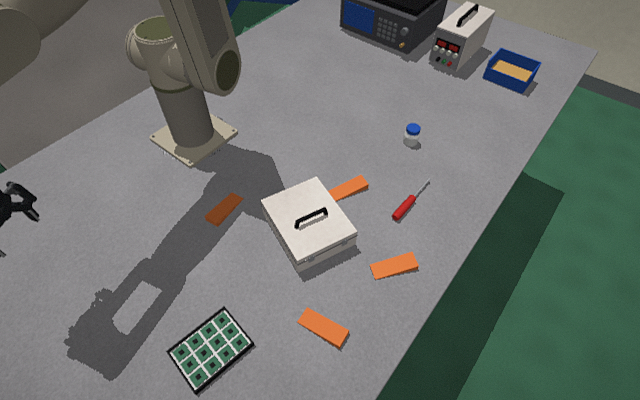

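View pics/top0.png

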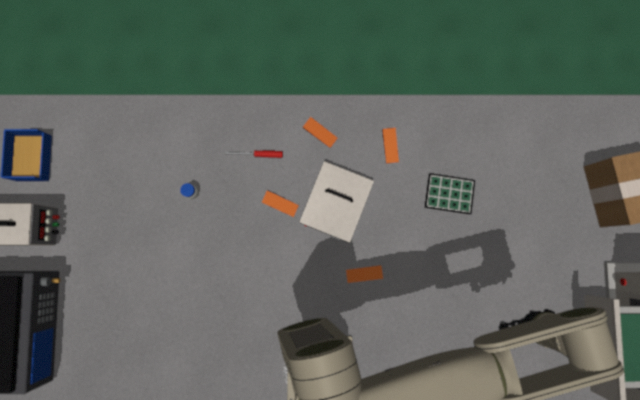

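Both views show the white box at top (337,201). Its handle is offset away from the robot, so the footless corner is the near-left one, about (301,222). The orange look-alikes in the top view are (280,203), (320,132), (391,146) and (364,274). The leftmost is (280,203), which lies beside that corner; it appears at (350,187) in the scene view. I'll crop it and measure.

```bash
cat > h.py <<'E'
from workcell import env, read_camera, camera_model
import cv2, numpy as np
def ray(n,u,v,z):
    m=camera_model(n);K=m["camera_matrix"];E=m["extrinsics"];R=E[:3,:3];c=-R.T@E[:3,3]
    d=R.T@np.linalg.inv(K)@[u,v,1]; return c+d*(z-c[2])/d[2]
def proj(n,P):
    m=camera_model(n);q=(m["extrinsics"]@np.c_[P,np.ones(len(P))].T)[:3];q=m["camera_matrix"]@q;return (q[:2]/q[2]).T
def orange(im):
    h=cv2.cvtColor(im,cv2.COLOR_RGB2HSV); return cv2.inRange(h,(5,150,60),(18,255,255))
E
python3 - <<'E'
from h import *
ims={n:cv2.imread(f"pics/{n}0.png")[:,:,::-1].copy() for n in("scene","top")}
for n,im in ims.items():
    k,l,s,c=cv2.connectedComponentsWithStats(orange(im))
    for i in range(1,k):
        if s[i,4]>100:
            cs,_=cv2.findContours((l==i).astype(np.uint8),0,1); r=cv2.minAreaRect(cs[0]); print(n,c[i].round(1),s[i,4],[ray(n,*p,.01)[:2].round(3).tolist() for p in cv2.boxPoints(r)])
    g=cv2.cvtColor(im,cv2.COLOR_RGB2HSV); w=cv2.inRange(g,(0,0,150),(40,60,255))
    k,l,s,c=cv2.connectedComponentsWithStats(w)
    for i in range(1,k):
        if s[i,4]>1500:
            cs,_=cv2.findContours((l==i).astype(np.uint8),0,1); ct=max(cs,key=cv2.contourArea);r=cv2.minAreaRect(ct); print("white",n,c[i].round(1),s[i,4],cv2.boxPoints(r).round(1).tolist(),[ray(n,*p,.08)[:2].round(3).tolist() for p in cv2.boxPoints(r)])
a=cv2.resize(ims["top"][140:260,240:400],None,fx=5,fy=5,interpolation=cv2.INTER_CUBIC)[:,:,::-1]
b=cv2.resize(ims["scene"][150:290,230:390],None,fx=5,fy=5,interpolation=cv2.INTER_CUBIC)[:,:,::-1]
cv2.imwrite("pics/c1.png",a[:600]);cv2.imwrite("pics/c2.png",b[:600])
E
```

```text
scene [349.  187.8] 496 [[0.519, 0.089], [0.561, 0.211], [0.606, 0.18], [0.564, 0.062]]
scene [223.  209.1] 550 [[0.296, -0.213], [0.283, -0.087], [0.34, -0.096], [0.349, -0.22]]
scene [394.3 265.7] 758 [[0.758, -0.042], [0.83, 0.068], [0.867, 0.03], [0.796, -0.075]]
scene [323.5 327.3] 948 [[0.707, -0.283], [0.7, -0.232], [0.82, -0.22], [0.824, -0.269]]
white scene [307.4 217.3] 4117 [[260.0, 199.60000610351562], [317.8999938964844, 164.89999389648438], [357.3999938964844, 230.60000610351562], [299.3999938964844, 265.3999938964844]] [[0.422, -0.1], [0.467, 0.103], [0.693, -0.015], [0.639, -0.188]]
top [319.7 132. ] 409 [[0.828, 0.058], [0.863, 0.032], [0.791, -0.063], [0.756, -0.037]]
top [390.2 144.9] 410 [[0.819, -0.223], [0.824, -0.266], [0.705, -0.277], [0.7, -0.234]]
top [279.7 203.2] 420 [[0.564, 0.199], [0.603, 0.18], [0.55, 0.074], [0.511, 0.094]]
top [364.1 273.7] 432 [[0.329, -0.09], [0.343, -0.208], [0.301, -0.212], [0.288, -0.095]]
white top [336.1 201.8] 3398 [[298.79998779296875, 221.8000030517578], [322.70001220703125, 160.8000030517578], [373.6000061035156, 180.8000030517578], [349.70001220703125, 241.8000030517578]] [[0.489, 0.068], [0.692, -0.012], [0.624, -0.181], [0.423, -0.099]]
```

View pics/c1.png

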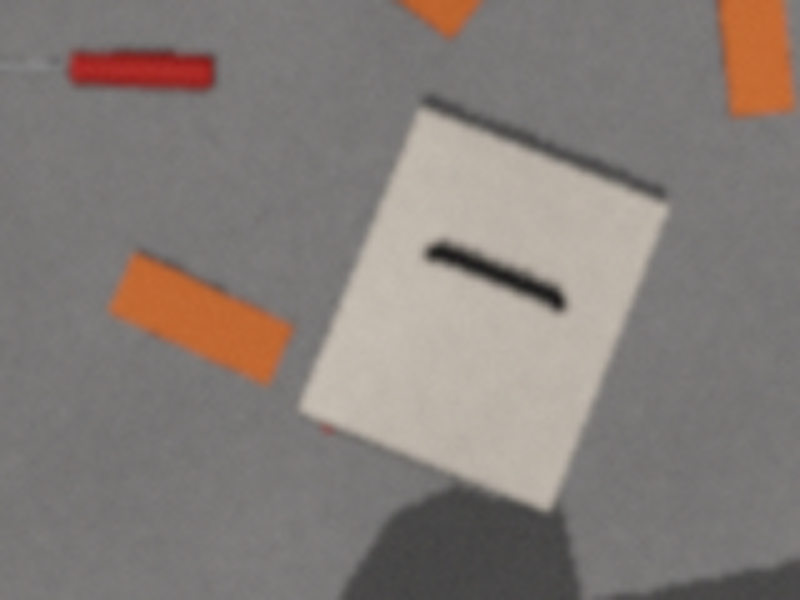

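View pics/c2.png

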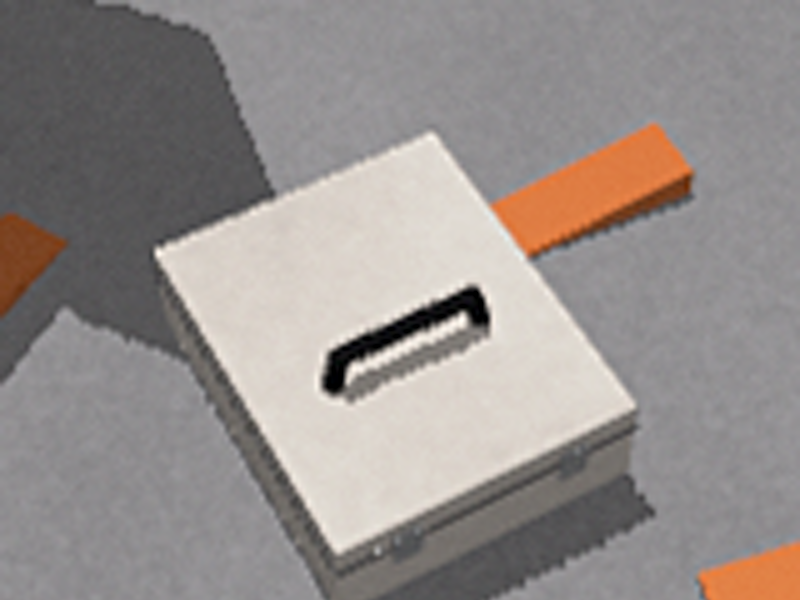

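The crop confirms the choice: the wedge's thick end is away from the box and its thin end is by the footless corner. Next I'll fit the poses from both views.

```bash
cat >> h.py <<'E'
from scipy.optimize import minimize
def mask(n,P,f=8):
    p=cv2.convexHull(proj(n,P).astype(np.float32))[:,0]
    x0=np.floor(p.min(0)).astype(int)-3; return p
def area(p):
    m=np.zeros((400*4,640*4),np.uint8); cv2.fillPoly(m,[np.round((p+.5)*4*16-8).astype(np.int32)],255,shift=4)
    return cv2.resize(m,(640,400),interpolation=cv2.INTER_AREA)/255.
def pose(q,P):
    c,s=np.cos(q[2]),np.sin(q[2]); P=np.array(P,float); return np.c_[q[0]+c*P[:,0]-s*P[:,1],q[1]+s*P[:,0]+c*P[:,1],P[:,2]]
W=[(x,y,z) for x,h in((-.06,.021),(.06,.003)) for y in(-.0225,.0225) for z in(0,h)]
B=[(x,y,.08) for x in(-.11,.11) for y in(-.09,.09)]
def fit(obs,P,q):  # obs: list of (cam,mask01,valid01)
    def f(q): return sum((np.abs(area(cv2.convexHull(proj(n,pose(q,P)).astype(np.float32))[:,0])-m)*v).sum() for n,m,v in obs)
    s=np.array([q]+[np.add(q,d) for d in((.008,0,0),(0,.008,0),(0,0,.08))])
    r=minimize(f,q,method="Nelder-Mead",options=dict(initial_simplex=s,xatol=1e-4,fatol=.5,maxiter=120)); return r.x.round(4),round(r.fun)
def white(im):
    w=cv2.inRange(cv2.cvtColor(im,cv2.COLOR_RGB2HSV),(0,0,150),(40,60,255)); return w
def comp(m,u,v,hull=False):
    k,l,s,c=cv2.connectedComponentsWithStats(m); ok=[i for i in range(1,k) if s[i,4]>100]
    i=min(ok,key=lambda i:np.hypot(*(c[i]-(u,v)))); o=(l==i).astype(np.uint8)
    if hull:
        cs,_=cv2.findContours(o,0,1); cv2.fillPoly(o,[cv2.convexHull(max(cs,key=cv2.contourArea))],1)
    return o.astype(float)
def rel(b,w):
    c,s=np.cos(b[2]),np.sin(b[2]); d=np.subtract(w[:2],b[:2]); return np.array([c*d[0]+s*d[1],-s*d[0]+c*d[1],w[2]-b[2]])
E
python3 - <<'E'
from h import *
ims={n:cv2.imread(f"pics/{n}0.png")[:,:,::-1].copy() for n in("scene","top")}
one=np.ones((400,640))
bs=("scene",comp(white(ims["scene"]),307,217,True),one);bt=("top",comp(white(ims["top"]),336,202,True),one)
ws=("scene",comp(orange(ims["scene"]),349,188),1-cv2.dilate(bs[1],np.ones((5,5)))) ;wt=("top",comp(orange(ims["top"]),280,203),one)
q=(.556,-.054,-.378)
for o in([bt],[bs],[bt,bs]): b=fit(o,B,q); print("box",b)
q=(.557,.137,-2.03)
for o in([wt],[ws],[wt,ws]):
    w=fit(o,W,q); print("wedge",w,rel(b[0],w[0]))
b,w=b[0],w[0]
print("loose",pose(b,[(-.09,.07,.08)]), "tip",pose(w,[(.06,0,0)]),rel(b,[*pose(w,[(.06,0,0)])[0,:2],0]),"back",pose(w,[(-.06,0,0)]))
# height check of box top and wedge back by triangulation
for nm,(a,c) in {"boxcorner":((317.9,164.9),(298.8,221.8))}.items():
    Pm=[camera_model(n)["camera_matrix"]@camera_model(n)["extrinsics"][:3] for n in("scene","top")]
    X=cv2.triangulatePoints(*Pm,np.array(a),np.array(c)); print(nm,(X[:3]/X[3]).T)
E
```

```text
box (array([ 0.5563, -0.056 , -0.3816]), 75)
box (array([ 0.5573, -0.0574, -0.384 ]), 121)
box (array([ 0.5573, -0.0572, -0.3842]), 207)
wedge (array([ 0.5579,  0.1365, -2.0003]), 51) [-0.07204591  0.17980389 -1.6161    ]
wedge (array([ 0.5561,  0.1349, -1.9999]), 37) [-0.07311498  0.17764586 -1.6157    ]
wedge (array([ 0.5566,  0.1362, -1.9951]), 96) [-0.07313869  0.17903849 -1.6109    ]
loose [[0.50009836 0.04143048 0.08      ]] tip [[0.53189882 0.08152046 0.        ]] [-0.07554426  0.11908674  0.3842    ] back [[0.58130118 0.19087954 0.        ]]
boxcorner [[0.48832998 0.06837419 0.12326629]]
```

carry_out(deltas=[[2, -2, 0, 0], [4, -4, 0, 0], [4, -4, 0, 0], [4, -4, 0, 0], [4, -4, 0, 0], [4, -4, 0, 0], [4, -4, 0, 0], [4, -4, 0, 0]], grip=0)

```text
t: 1.1
eef_pos: [0.382, -0.1833, 0.2311]
eef_rot: [-0.0, 0.986, 0.166, 0.0]
ft_force: [0.7, 0.1, 0.4]
opening: 0.006
```

carry_out(deltas=[[4, -4, 0, 0], [4, -4, 0, 0], [4, -4, 0, 0], [3.5, -3, 0, -0.16], [2.5, -2, 2, -0.16], [0, 0, 2, -0.16], [0, 0, 2, -0.16], [0, 0, 2, -0.17]])

```text
t: 2.1
eef_pos: [0.4912, 0.037, 0.1501]
eef_rot: [-0.0, 0.839, 0.544, -0.0]
ft_force: [-0.3, -0.2, -0.7]
opening: -0.001
```

carry_out(deltas=[[0, 0, 1, 0], [0, 0, 0, 0], [0, 0, 0, 0]])

```text
t: 2.48
eef_pos: [0.4921, 0.0367, 0.1422]
eef_rot: [0.0, 0.841, 0.54, 0.0]
ft_force: [0.0, -0.4, 0.1]
opening: -0.001
```

carry_out(deltas=[[0.8, 0.5, 1.5, 0], [0, 0, 2, 0], [0, 0, 1.5, 0], [0, 0, 0.5, 0], [0, 0, 0, 0], [0, 0, 0, 0]])

```text
t: 3.22
eef_pos: [0.5001, 0.042, 0.0871]
eef_rot: [0.0, 0.841, 0.541, 0.001]
ft_force: [-0.5, 0.2, 0.4]
opening: -0.002
```

carry_out(deltas=[[0, 0, 0.2, 0], [0, 0, 0.2, 0], [0, 0, 0.2, 0], [0, 0, 0.2, 0], [0, 0, 0, 0], [0, 0, 0, 0]])

```text
t: 3.98
eef_pos: [0.4995, 0.0419, 0.0783]
eef_rot: [0.0, 0.841, 0.541, -0.0]
ft_force: [-0.0, -0.6, 1.5]
opening: 0.001
```

carry_out(deltas=[[0, 0, 0.2, 0], [0, 0, 0.2, 0], [0, 0, 0.2, 0], [0, 0, 0, 0], [0, 0, 0, 0]])

```text
t: 4.6
eef_pos: [0.4993, 0.0419, 0.0722]
eef_rot: [0.0, 0.841, 0.541, -0.0]
ft_force: [0.0, -0.6, 0.9]
opening: -0.002
```

carry_out(deltas=[[0, 0, 0.1, 0], [0, 0, 0.1, 0], [0, 0, 0.1, 0], [0, 0, 0, 0], [0, 0, 0, 0]])

```text
t: 5.22
eef_pos: [0.4998, 0.0422, 0.0706]
eef_rot: [0.0, 0.841, 0.541, 0.0]
ft_force: [-6.6, 0.8, 13.8]
opening: 0.001
```

```bash
python3 - <<'E'
from h import *
im=read_camera("scene"); print(env.observe()["ft_force"],env.observe()["eef_pos"])
a=cv2.imread("pics/scene0.png")[150:300,220:400]; b=im[150:300,220:400,::-1]
cv2.imwrite("pics/p1.png",cv2.resize(np.hstack([a,b]),None,fx=2.2,fy=2.2,interpolation=cv2.INTER_CUBIC))
E
```

```text
[-6.24508219  0.95167507 14.12916363] [0.49975767 0.04223242 0.07063925]
```

View pics/p1.png

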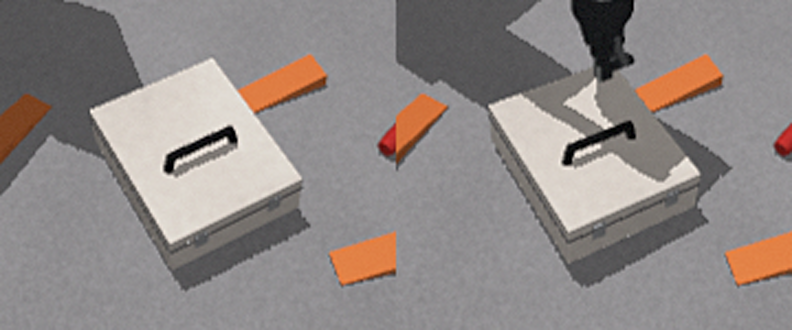

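The press tipped the box about 9–10 mm at under 2 N, and it bottomed at 14 N, so it does rock. In the right half of the picture, the finger is on the near-left corner at about (607,75), with the wedge beside it. Now I'll lift off and go behind the wedge.

carry_out(deltas=[[0, 0, -0.2, 0], [0, 0, -0.3, 0], [0, 0, -0.4, 0], [0, 0, -0.5, 0], [0, 0, -2, 0], [0, 0, -3, 0], [2, 0, -1, 0], [4, 0.2, 0, 0]])

```text
t: 6.28
eef_pos: [0.5273, 0.0964, 0.1445]
eef_rot: [0.001, 0.841, 0.54, 0.001]
ft_force: [1.0, -0.5, 0.6]
opening: 0.0
```

carry_out(deltas=[[4, 0.3, 0, 0], [4, 0.3, 0, 0], [4, 0.3, 0, 0], [2, 0.1, 0, 0], [0, 0, 3, 0], [0, 0, 3, 0], [0, 0, 0, 0], [0, 0, 0, 0]], grip=1)

```text
t: 7.28
eef_pos: [0.5935, 0.2198, 0.0839]
eef_rot: [0.0, 0.841, 0.541, 0.0]
ft_force: [1.2, -0.7, -0.4]
opening: 0.117
```

```bash
cat > look.py <<'E'
from h import *
import sys
def look(tag,wp=None):
    ims={n:read_camera(n) for n in("scene","top")}
    for n in ims: cv2.imwrite(f"pics/{n}{tag}.png",ims[n][:,:,::-1])
    return ims
E
python3 - <<'E'
from look import *
ims=look(1); a=cv2.imread("pics/top0.png"); d=cv2.imread("pics/top1.png")
cv2.imwrite("pics/t1.png",cv2.resize(d[140:260,240:400],None,fx=5,fy=5,interpolation=cv2.INTER_CUBIC))
print(env.observe()["eef_pos"])
E
```

```text
[0.59438025 0.21965595 0.08517454]
```

View pics/t1.png

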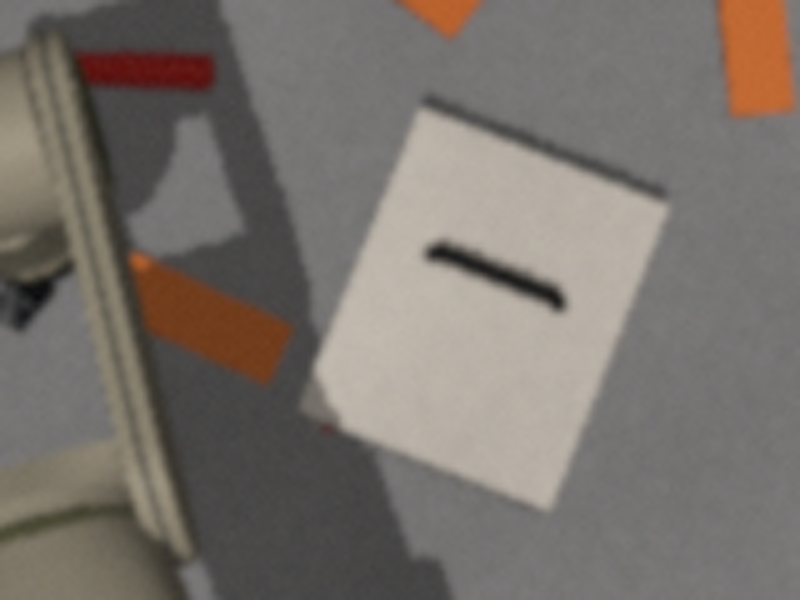

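Box and wedge haven't moved. The box corner is still at crop (303,410) and the wedge's thin end at (280,355). I'll lower behind the wedge and push.

carry_out(deltas=[[0, 0, 3, 0], [0, 0, 3, 0], [0, 0, 1.2, 0], [0, 0, 0.4, 0], [0, 0, 0, 0], [0, 0, 0, 0]])

```text
t: 8.12
eef_pos: [0.5943, 0.2194, 0.0088]
eef_rot: [0.0, 0.841, 0.541, 0.001]
ft_force: [0.0, 0.0, 0.6]
opening: 0.116
```

carry_out(deltas=[[-0.6, 0, 0, 0], [-0.6, 0, 0, 0], [-0.6, 0, 0, 0], [-0.6, 0, 0, 0], [-0.6, 0, 0, 0], [-0.6, 0, 0, 0], [0, 0, 0, 0]])

```text
t: 9.0
eef_pos: [0.578, 0.1858, 0.0072]
eef_rot: [-0.0, 0.841, 0.541, -0.0]
ft_force: [-0.5, 0.5, -0.6]
opening: 0.118
```

```bash
python3 - <<'E'
from look import *
ims=look(2); o=env.observe(); print(o["eef_pos"],o["ft_force"])
cv2.imwrite("pics/s2.png",cv2.resize(np.hstack([ims["scene"][140:260,270:430],ims["top"][150:270,240:400]])[:,:,::-1],None,fx=2.5,fy=2.5,interpolation=cv2.INTER_CUBIC))
E
```

```text
[0.57826253 0.18624338 0.00728816] [0.02935848 0.55997136 0.66238392]
```

View pics/s2.png

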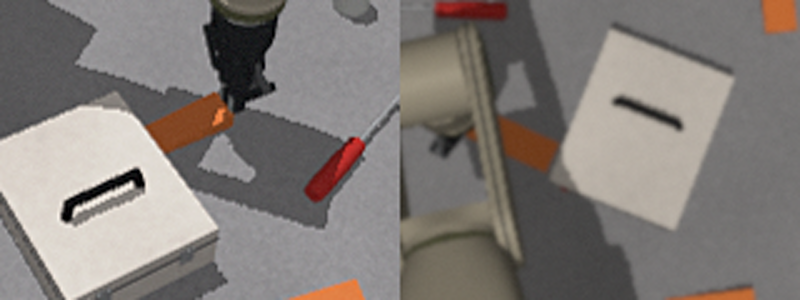

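Both views show the fingers behind the wedge back, and the wedge tip is now just at the box side, moving straight. About 75 mm is left, so I'll push 60 mm and look.

carry_out(deltas=[[-0.6, 0, 0, 0], [-0.8, 0, 0, 0], [-0.8, 0, 0, 0], [-0.8, 0, 0, 0], [-0.8, 0, 0, 0], [-0.8, 0, 0, 0], [-0.8, 0, 0, 0], [-0.6, 0, 0, 0]])

```text
t: 10.1
eef_pos: [0.5532, 0.1312, 0.0073]
eef_rot: [-0.0, 0.841, 0.541, -0.0]
ft_force: [0.4, 0.7, 1.0]
opening: 0.12
```

carry_out(deltas=[[0, 0, 0, 0], [0, 0, 0, 0]])

```text
t: 10.35
eef_pos: [0.5533, 0.1317, 0.0072]
eef_rot: [-0.0, 0.841, 0.541, -0.0]
ft_force: [0.3, -0.4, 0.0]
opening: 0.117
```

```bash
cat > wf.py <<'E'
from look import *
tag=__import__("sys").argv[1]; ims=look(tag)
o=env.observe(); s=o["eef_pos"][:2]@[.417,.909]; print(o["eef_pos"],"s",s,o["ft_force"])
one=np.ones((400,640)); b=np.array([.5573,-.0572,-.3842])
h=cv2.cvtColor(ims["scene"],cv2.COLOR_RGB2HSV); m=cv2.inRange(h,(3,120,40),(20,255,255))
w0=pose(np.array([0,0,0]),[(0,0,0)])
g=np.array([*(np.array([.417,.909])*(s-.011-.06)+np.array([.909,-.417])*(.5566*.909-.1362*.417)),-1.995])
u=proj("scene",pose(g,[(-.03,0,.015)]))[0]; mm=comp(m,*u)
bh=area(cv2.convexHull(proj("scene",pose(b,[(x,y,z) for x in(-.11,.11) for y in(-.09,.09) for z in(.012,.08)])).astype(np.float32))[:,0])>.01
dark=cv2.inRange(h,(0,0,0),(180,255,45)); 
val=1.-cv2.dilate(bh.astype(np.uint8),np.ones((3,3))); val[cv2.dilate(dark,np.ones((3,3)))>0]=0
w,c=fit([("scene",mm,val)],W,g); print("guess",g,"fit",w,c,"px",mm.sum(),"tip in box",rel(b,[*pose(w,[(.06,0,0)])[0,:2],w[2]]))
cv2.imwrite(f"pics/w{tag}.png",cv2.resize(np.hstack([ims["scene"][140:260,240:400],ims["top"][150:270,240:400]])[:,:,::-1],None,fx=2.5,fy=2.5,interpolation=cv2.INTER_CUBIC))
E
python3 wf.py 3
```

```text
[0.55342128 0.13184231 0.00721768] s 0.35062133580088434 [-0.13586808 -0.6370565   0.25607233]
guess [ 0.52488308  0.06687858 -1.995     ] fit [ 0.5235  0.0639 -2.0212] 7 px 217.0 tip in box [-0.08069566  0.03973424 -1.637     ]
```

View pics/w3.png

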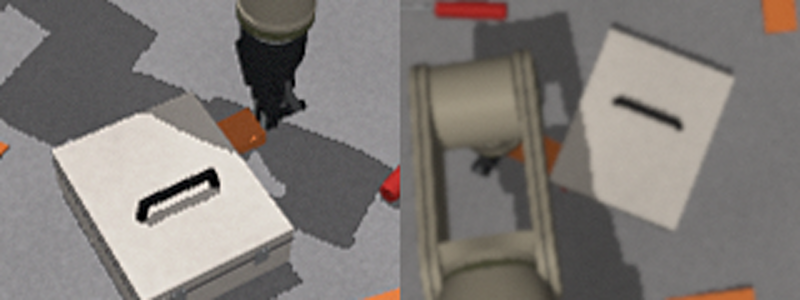

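The wedge is about 50 mm in and straight, so roughly 13 mm to go. I'll push 10 mm, then take small steps and watch the force.

carry_out(deltas=[[-0.4, 0, 0, 0], [-0.3, 0, 0, 0], [-0.2, 0, 0, 0], [-0.1, 0, 0, 0], [0, 0, 0, 0]])

```text
t: 11.08
eef_pos: [0.5492, 0.1225, 0.0073]
eef_rot: [-0.0, 0.841, 0.541, -0.0]
ft_force: [-0.3, 0.3, -0.8]
opening: 0.119
```

carry_out(deltas=[[-0.1, 0, 0, 0], [0, 0, 0, 0]])

```text
t: 11.32
eef_pos: [0.5489, 0.1216, 0.0073]
eef_rot: [0.0, 0.841, 0.541, -0.0]
ft_force: [0.1, 1.2, 0.7]
opening: 0.118
```

carry_out(deltas=[[-0.1, 0, 0, 0], [0, 0, 0, 0]])

```text
t: 11.58
eef_pos: [0.5484, 0.1207, 0.0073]
eef_rot: [0.0, 0.841, 0.541, -0.0]
ft_force: [-0.3, -0.1, 0.2]
opening: 0.12
```

carry_out(deltas=[[-0.1, 0, 0, 0], [0, 0, 0, 0]])

```text
t: 11.82
eef_pos: [0.548, 0.1198, 0.0073]
eef_rot: [0.0, 0.841, 0.541, -0.0]
ft_force: [0.4, 0.3, 0.5]
opening: 0.117
```

carry_out(deltas=[[-0.1, 0, 0, 0], [0, 0, 0, 0]])

```text
t: 12.08
eef_pos: [0.5476, 0.1189, 0.0073]
eef_rot: [0.0, 0.841, 0.541, -0.0]
ft_force: [0.1, 0.3, 0.5]
opening: 0.116
```

carry_out(deltas=[[-0.1, 0, 0, 0], [0, 0, 0, 0]])

```text
t: 12.32
eef_pos: [0.5472, 0.1181, 0.0073]
eef_rot: [-0.0, 0.841, 0.541, 0.0]
ft_force: [0.8, 0.8, -1.1]
opening: 0.118
```

carry_out(deltas=[[-0.1, 0, 0, 0], [0, 0, 0, 0]])

```text
t: 12.58
eef_pos: [0.5469, 0.1175, 0.0073]
eef_rot: [-0.0, 0.841, 0.541, 0.0]
ft_force: [1.6, 4.5, -1.4]
opening: 0.118
```

The force rises right at the expected depth. One more millimetre to make it snug.

carry_out(deltas=[[-0.1, 0, 0, 0], [0, 0, 0, 0]])

```text
t: 12.82
eef_pos: [0.5465, 0.1169, 0.0073]
eef_rot: [-0.0, 0.841, 0.541, 0.0]
ft_force: [2.1, 5.6, -1.3]
opening: 0.121
```

```bash
python3 wf.py 4
```

```text
[0.546573   0.11687916 0.00735361] s 0.33416409585893697 [ 0.83058079  5.49246554 -1.52906713]
guess [ 0.51802041  0.05191895 -1.995     ] fit [ 0.5196  0.0493 -1.9677] 5 px 145.0 tip in box [-0.07563189  0.02461022 -1.5835    ]
```

The fit gives the tip about 65 mm in. I'll back off, rise and press the corner again.

carry_out(deltas=[[0.5, 0, 0, 0], [1.5, 0, 0, 0], [2, 0, 0, 0], [0, 0, -3, 0], [0, 0, -4, 0], [0, 0, -4, 0], [0, 0, -2, 0], [-2, -0.2, 0, 0]])

```text
t: 13.92
eef_pos: [0.5547, 0.1367, 0.1395]
eef_rot: [0.001, 0.84, 0.542, 0.002]
ft_force: [-0.2, -0.9, 0.3]
opening: 0.115
```

carry_out(deltas=[[-3.5, -0.3, 0, 0], [-3.5, -0.3, 0, 0], [-2.5, -0.2, 0, 0], [-1.2, -0.1, 0, 0], [0, 0, 2, 0], [0, 0, 2, 0], [0, 0, 1, 0], [0, 0, 0, 0]], grip=0)

```text
t: 14.92
eef_pos: [0.4998, 0.042, 0.0864]
eef_rot: [-0.001, 0.841, 0.541, -0.001]
ft_force: [-0.2, 0.3, 1.2]
opening: -0.003
```

carry_out(deltas=[[0, 0, 0, 0]])

```text
t: 15.05
eef_pos: [0.501, 0.0418, 0.088]
eef_rot: [0.0, 0.841, 0.541, 0.0]
ft_force: [0.4, -0.3, 0.3]
opening: 0.003
```

carry_out(deltas=[[0, 0, 0.3, 0], [0, 0, 0.2, 0], [0, 0, 0.1, 0], [0, 0, 0.1, 0], [0, 0, 0, 0]])

```text
t: 15.68
eef_pos: [0.5003, 0.0416, 0.0802]
eef_rot: [-0.0, 0.841, 0.541, -0.0]
ft_force: [-1.6, -0.3, 0.2]
opening: -0.002
```

carry_out(deltas=[[0, 0, 0.1, 0], [0, 0, 0.1, 0], [0, 0, 0, 0]])

```text
t: 16.05
eef_pos: [0.5008, 0.0416, 0.0799]
eef_rot: [0.0, 0.841, 0.541, 0.0]
ft_force: [-6.4, 0.2, 14.7]
opening: 0.005
```

carry_out(deltas=[[0, 0, 0.1, 0], [0, 0, 0, 0], [0, 0, 0, 0]])

```text
t: 16.42
eef_pos: [0.5012, 0.0417, 0.0799]
eef_rot: [0.0, 0.841, 0.541, 0.001]
ft_force: [-10.4, 0.1, 21.4]
opening: -0.001
```

It holds at 79.9 mm under 21 N, with no sink. Moving clear.

carry_out(deltas=[[0, 0, -0.1, 0], [0, 0, -0.1, 0], [0, 0, -0.2, 0], [0, 0, -0.4, 0], [0, 0, -2, 0], [0, 0, -4, 0], [0, 0, -4, 0], [0, 0, -4, 0]])

```text
t: 17.42
eef_pos: [0.5001, 0.0416, 0.2266]
eef_rot: [-0.0, 0.841, 0.541, -0.0]
ft_force: [0.3, -0.3, -0.6]
opening: -0.004
```

carry_out(deltas=[[-2, 2, 0, 0], [-4, 2, 0, 0], [-4, 0, 0, 0], [-4, 0, 0, 0], [-4, 0, 0, 0], [-4, 0, 0, 0], [-4, 0, 0, 0], [-4, 0, 0, 0]])

```text
t: 18.42
eef_pos: [0.4118, -0.2491, 0.2254]
eef_rot: [0.0, 0.841, 0.541, 0.0]
ft_force: [0.5, -0.3, 0.3]
opening: -0.003
```

carry_out(deltas=[[-4, 0, 0, 0], [-4, 0, 0, 0], [-4, 0, 0, 0], [-2, 0, 0, 0], [0, 0, 0, 0], [0, 0, 0, 0]])

```text
t: 19.18
eef_pos: [0.355, -0.3746, 0.2252]
eef_rot: [-0.0, 0.841, 0.541, 0.0]
ft_force: [-0.2, -0.8, -0.1]
opening: 0.001
```

```bash
python3 - <<'E'
from look import *
ims=look(5); one=np.ones((400,640)); print(env.observe()["eef_pos"])
q=(.5573,-.0572,-.3842)
try:
    bt=("top",comp(white(ims["top"]),336,202,True),one); bs=("scene",comp(white(ims["scene"]),307,217,True),one)
    print("box",fit([bt],B,q),fit([bs],B,q),fit([bt,bs],B,q), "top px diff", np.abs(bt[1]-comp(white(cv2.imread("pics/top0.png")[:,:,::-1].copy()),336,202,True)).sum())
    print("wedge",fit([("top",comp(orange(ims["top"]),292,208),1-cv2.dilate(bt[1],np.ones((5,5))))],W,(.5196,.0493,-1.98)))
except Exception as e: print(e)
cv2.imwrite("pics/f.png",cv2.resize(np.hstack([ims["scene"][140:300,210:420],ims["top"][110:270,230:420]])[:,:,::-1],None,fx=2,fy=2,interpolation=cv2.INTER_CUBIC))
E
```

```text
[ 0.35515918 -0.37448744  0.22528997]
box (array([ 0.5568, -0.0563, -0.3851]), 74) (array([ 0.5573, -0.0572, -0.3842]), 256) (array([ 0.5573, -0.0572, -0.3842]), 335) top px diff 27.0
wedge (array([ 0.5199,  0.0482, -1.97  ]), 13)
```

View pics/f.png

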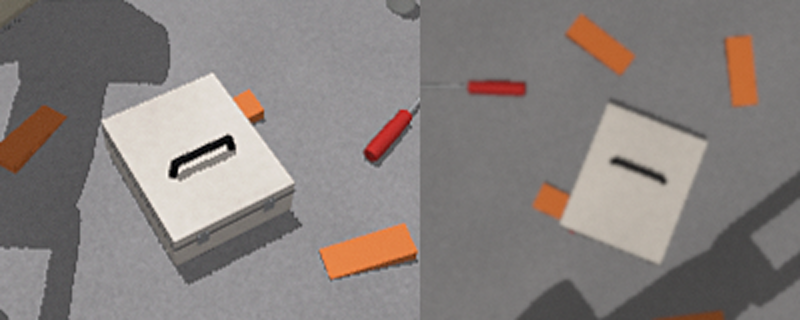

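The final picture shows the wedge snug under the near-left corner, at about (250,105) on the left and (550,200) on the right. The box is level and in place, and the other things near it are undisturbed. Handing in.

```bash
python3 -c "
from workcell import env
print(env.finish_job())"
```

```text
the job is handed in; nothing more can be done
None
```

The box now stands level on the orange wedge and no longer rocks at that corner. The job was handed in at about 19 s of the 61 s allowed; the hand-in gives no verdict.

- **First press:** the loose corner went down about 9–10 mm under 2 N or less, then met the bench. That is slightly below the 2–5 N in the description, but the force reading is noisy by about 1 N.
- **Wedge:** I pushed the leftmost wedge straight in from the +y side, thin end first. The push force rose to about 5.5 N as it met the rim, and its tip is about 65 mm in under the side.
- **Second press:** the corner held at 79.9 mm under 21 N, with no sinking. The fingers also dragged sideways with about 10 N, but the box did not shift.
- **Final pictures:** the arm is clear. The top view puts the box within about 1 mm of where it started. The scene view agrees but fits less well, possibly because of shadows. The screwdriver looks undisturbed. The jar and tray were outside the final crop I checked, but the arm only passed well above bench height on that side.

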